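# Pin down the sample box

## Robot

A 6-joint arm with a two-finger parallel gripper is mounted at the origin on the work surface. World frame = base frame: x ahead of the robot, y to its left, z up, the work surface at z = 0. Lengths are in m, angles in degrees, forces in N, time in s.
With the tool pointing down it reaches from about 0.35 to 0.875 m from the base axis. Payload 4.2 kg.
Tool frame: the origin (TCP) lies midway between the tips of the shut fingers; the grasp point (between the pads) lies 19 mm behind it; z points along the fingers, y is the line along which they close (so a half turn about z gives the same grasp; the last joint's range is limited). The gripper opens to 87 mm and grips with 3 to 60 N. Pads are 19 mm wide; open, the fingers measure 117 mm over their backs; the gripper's body (75 mm by 190 mm) begins 51 mm behind the grasp point.
Start: joints at [14.817, 22.042, 0.453, 0, -68.411, -14.817], TCP at [0.625, 0, 0.223] pointing down, gripper open.
Joint ranges: [-179.83, 179.83], [-69.29, 118.12], [-61.27, 80.66], [-181.25, 117.63], [-171.15, -9.14], [-177.46, 177.46]. Speed limits (degrees/s): [159.86, 159.86, 180, 180, 180, 180].

## Interface

Orientations are given as [roll, pitch, yaw] about the fixed x, y, z axes, in that order (R = Rz(yaw) Ry(pitch) Rx(roll)).
In Python, from workcell import env gives the robot as it stands. Calls block until the motion is done:
- env.goto(position, orientation): joint-space move of the TCP to a pose.
- env.move_straight(position, rotation=None, rate=0.15, force_limit=None): straight line of the TCP; rotation=None keeps the orientation; rate is the mean speed in m/s. With force_limit (N) it stops when the force on the tool has changed by that much, and returns True; else False.
- env.set_joints(angles): joint-space move.
- env.gripper_to(opening, grasp_force=None): opening from 0.0 (shut) to 1.0 (fully open); grasp_force is the grip in N (None keeps the last); returns when the fingers have stopped.
- env.dwell(seconds).
- env.inverse_kinematics(position, orientation): joint angles nearest the present ones, or None.
- env.read_state(): the state.
- env.grab_frame(name): name is "scene" or "side" or "wrist"; returns a dict with "image" (400x640x3 uint8, blue, green, red), "fx", "fy", "cx", "cy" (pixels), "position" and "orientation" of the camera in the world. Camera axes: x right, y up, looking along -z (the intrinsics and any distortion apply to the point x, -y, -z); pixel columns grow to the right and rows downward; lengths in m; the calibration is good to about 2 mm. A picture is of the moment at which its call begins. There is no depth.
A pose or a line that the arm cannot do raises env.Unreachable and nothing moves.
- env.close_job(): hands the job in; it is judged then, once.
Trained networks look in a picture, given as the dict that the camera call returned (one of the last four; its "shot" number tells which), for a name from the list of things; names that differ only in an ending like _2 or _b are one class to them, and where a whole thing is asked for, a point or a joint stands for the part that bears it (a point fixed in the world has none). Each returns a list of dicts, best first, with "score" (0 to 1); they miss things now and then, are a little off and sometimes report something else, mostly with a low value. They report only what shows in the picture. A call takes as long as a camera call.
- env.search_frame(picture, thing): "xyz" ([x, y, z] in m, in world coordinates, good to about 4 mm: the middle of the surface that is visible of it).
- env.trace(picture, thing): "mask" (400x640 bool, what is visible of it).
The state is a dict: "clock": time; "joint_positions": joint angles; "qvel": joint speeds; "joint_torque": joint torques, N m; "position": TCP position; "tool_rot": TCP orientation; "force": force on the tool from outside, world axes, zero at the start; "wrist_torque": the same for the moment, N m; "opening": opening from 0.0 (shut) to 1.0 (fully open); "finger_force": force on a finger pad.
Only numpy, scipy, OpenCV 4.12 (cv2) and the standard library are available. Lean on these libraries where they do the work, as an engineer would, in place of code of your own. Each camera call takes 0.05 s, during which the arm holds its last target. There are 200 camera calls.

## Task

The steel bar over the blue-lidded sample box has to be locked before the courier comes: take the long red-headed pin from the blue rack and push it straight down through the fork and the bar's eye until its head sits flush on the fork, then let go. Leave the two short black-headed pins where they stand in the rack.

Things in the scene. Friction and masses are not known exactly. Their poses are not given: they have to be found in the camera images.
- long_pin: The right pin, upright in one of three holes of a blue rack: red head 30 mm across, 28 mm tall; steel shank 14 mm across, 70 mm long, the last 12 mm tapering to a 6 mm nose; 120 g. Origin: centre of the head's underside (78 mm above the table at first), z along the axis to the head. Lift it 42 mm straight up to leave its hole. Grip only the head: fingertips below its underside would meet the fork.
- bore (a point): Mouth of the 20 mm hole in the fixed white fork, centre, on its top face (50 x 44 mm, 95 mm up, nothing near is higher); z up, x along the steel bar to the sample box. The aligned hole runs straight down 42 mm through fork, bar eye and fork, open below. Two spring balls 37 mm down grip the shank: a dropped pin stops 15 to 25 mm high, and must be pushed (up to 8 N) the rest of the way.
- short_pin_a: A short pin, to be left alone: black head 30 mm across, 28 mm tall, shank 45 mm long. Origin and z as for the long pin; head's underside 53 mm above the table. It stands in another hole of the rack, a blue block 50 mm wide, 180 mm long and 50 mm high with three holes in a row, 58 mm apart.
- short_pin_b: The other short black-headed pin, the same as short_pin_a, in the third hole of the rack.

How it is judged:
By the outcome, as a careful person would: the job done as asked, in the order asked, and still so for the second after the job is handed in, with the robot touching nothing.
It also fails if it takes over 42 s, if anything falls off the work surface, if the arm or the gripper's body presses on something with over 40 N, if the wrist force passes 120 N, or if a joint passes its speed limit or range.

## Working session

There is one attempt and no reset: what is moved stays moved. The work goes in short steps, each a Python script; the robot and the scene stay as the last script left them, time stands still between calls to the robot, and variables do not carry over. Pictures are saved under pics/ and viewed, at most 10 in all, crops included, and the job is handed in when it is done.

```bash
ls; mkdir -p pics; cat > h.py <<'E'
import numpy as np, cv2
from scipy.spatial.transform import Rotation as R
from workcell import env
def ray(f,u,v):
    d=np.array([(u-f["cx"])/f["fx"],-(v-f["cy"])/f["fy"],-1.0])
    M=R.from_euler('xyz',f["orientation"],degrees=True).as_matrix()
    d=M@d; return np.array(f["position"]),d/np.linalg.norm(d)
def proj(f,p):
    M=R.from_euler('xyz',f["orientation"],degrees=True).as_matrix()
    c=M.T@(np.array(p)-f["position"]); return f["cx"]+f["fx"]*c[0]/-c[2], f["cy"]-f["fy"]*c[1]/-c[2]
def tri(rs):
    A=sum(np.eye(3)-np.outer(d,d) for o,d in rs); b=sum((np.eye(3)-np.outer(d,d))@o for o,d in rs)
    return np.linalg.solve(A,b)
E
python3 - <<'E'
from h import *
fs={}
for n in("scene","side","wrist"):
    f=env.grab_frame(n); fs[n]=f
    print(n,{k:np.round(v,3) for k,v in f.items() if k!="image" and not isinstance(v,str)})
    for t in("long_pin","short_pin_a","bore"):
        print(t,[(np.round(r["xyz"],4),round(r["score"],2),np.round(proj(f,r["xyz"]))) for r in env.search_frame(f,t)])
cv2.imwrite("pics/a.png",np.vstack([fs["scene"]["image"],fs["side"]["image"]])[:, :] if 0 else fs["scene"]["image"])
cv2.imwrite("pics/b.png",fs["side"]["image"]);cv2.imwrite("pics/c.png",fs["wrist"]["image"])
s=env.read_state();print(s)
E
```

```text
pics
workcell.py
scene {'fx': np.float64(449.351), 'fy': np.float64(449.351), 'cx': np.float64(320.749), 'cy': np.float64(199.877), 'position': array([ 0.975, -0.296,  0.897]), 'orientation': array([35.119,  0.467, 54.453]), 'shot': np.int64(1)}
long_pin [(array([0.5855, 0.2167, 0.104 ]), 0.62, array([409., 178.]))]
short_pin_a [(array([0.5634, 0.2688, 0.0791]), 0.53, array([418., 169.])), (array([0.6192, 0.1639, 0.0772]), 0.38, array([400., 207.]))]
bore [(array([0.6184, 0.164 , 0.0778]), 0.71, array([400., 206.])), (array([ 0.6697, -0.2136,  0.0678]), 0.69, array([266., 324.]))]
side {'fx': np.float64(498.808), 'fy': np.float64(498.808), 'cx': np.float64(322.273), 'cy': np.float64(197.242), 'position': array([0.404, 0.679, 0.682]), 'orientation': array([  49.486,   -0.678, -166.787]), 'shot': np.int64(2)}
long_pin [(array([0.584 , 0.2305, 0.1021]), 0.83, array([269., 285.]))]
short_pin_a [(array([0.6019, 0.1778, 0.0797]), 0.85, array([269., 267.])), (array([0.559 , 0.2837, 0.0782]), 0.77, array([275., 327.]))]
bore [(array([ 0.6286, -0.1835,  0.0453]), 0.62, array([309., 154.]))]
w
[... 404 characters left out ...]
{'clock': 0.6, 'joint_positions': array([ 1.48170161e+01,  2.20395295e+01,  4.52144618e-01, -1.55584081e-03,
       -6.84106482e+01, -1.48156885e+01]), 'qvel': array([ 0.01045126, -0.05968983,  0.04837192,  0.00280777, -0.09708058,
        0.04066499]), 'joint_torque': array([ 3.30707253e-04, -3.90212703e+01,  1.87536031e+01,  4.22253907e+00,
        1.54466392e-02, -2.10646442e-05]), 'position': array([6.24972379e-01, 3.48848527e-05, 2.22565418e-01]), 'tool_rot': array([-1.79998468e+02,  1.90156626e-03, -8.99992448e+01]), 'force': array([-0.02705691, -0.39270264,  0.22029742]), 'wrist_torque': array([-0.02648746,  0.0279577 ,  0.01711025]), 'finger_force': 0.0, 'opening': 1.000416194391188}
```

View pics/a.png

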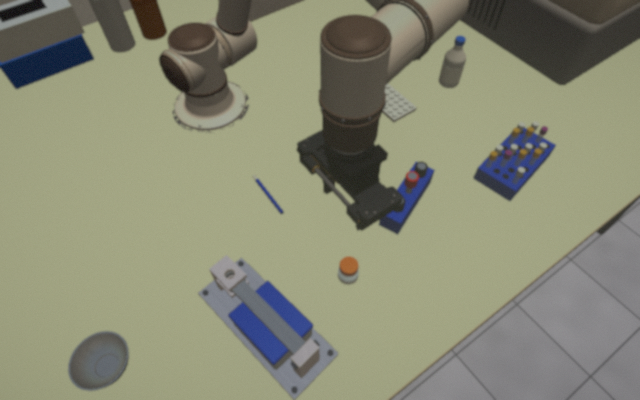

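View pics/b.png

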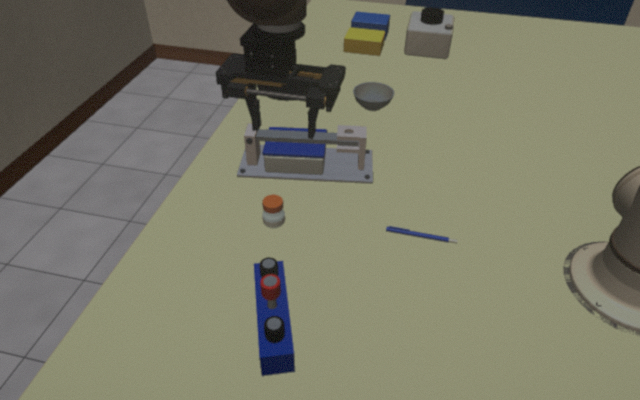

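Scene: the fork with its dark hole is at (231,273), the red head at (411,179) between two black heads, and the arm hides part of the rack. Side: the hole is at (350,131), the red head at (270,286), and the black heads at (268,267) and (275,328). Next I triangulate roughly and take wrist looks from both sides of each.

```bash
python3 - <<'E'
from h import *
s=env.grab_frame("scene");d=env.grab_frame("side")
bore=tri([ray(s,231,273),ray(d,350,131)]); hinge=tri([ray(s,307,347),ray(d,252,131)])
pin=tri([ray(s,411,176),ray(d,270,283)])
print("rough bore",bore,"hinge",hinge,"pin",pin)
# wrist camera sits 73mm behind TCP along -y at this yaw, tilted towards +y
import pickle; out=[]
for tag,c in(("bore",bore),("pin",pin)):
    for i,(dx,dy) in enumerate(((-0.05,-0.03),(0.05,-0.03))):
        env.goto([c[0]+dx,c[1]+dy,0.26],[180,0,-90])
        env.dwell(0.2)
        f=env.grab_frame("wrist"); out.append((tag,f))
        print(tag,i,np.round(proj(f,c)), np.round(f["position"],3))
        for t in ("bore","long_pin","short_pin_a"):
            print(' ',t,[(np.round(r["xyz"],4),round(r["score"],2),np.round(proj(f,r["xyz"]))) for r in env.search_frame(f,t)])
pickle.dump(out,open("o.pkl","wb"))
cv2.imwrite("pics/d.png",np.hstack([cv2.resize(o[1]["image"],(400,250)) for o in out[:2]]))
cv2.imwrite("pics/d.png",np.vstack([np.hstack([cv2.resize(o[1]["image"],(400,250)) for o in out[k:k+2]]) for k in(0,2)]))
print(env.read_state()["clock"])
E
```

```text
rough bore [ 0.5487258  -0.21900672  0.09354797] hinge [ 0.75511131 -0.17814887  0.08723081] pin [0.58252173 0.22599952 0.10203747]
bore 0 [275. 209.] [ 0.5   -0.322  0.422]
  bore [(array([ 0.6249, -0.2257,  0.0675]), 0.93, array([210., 196.]))]
  long_pin []
  short_pin_a []
bore 1 [368. 209.] [ 0.598 -0.323  0.423]
  bore [(array([ 0.6348, -0.2243,  0.067 ]), 0.65, array([289., 198.]))]
  long_pin []
  short_pin_a []
pin 0 [273. 213.] [0.533 0.122 0.422]
  bore []
  long_pin [(array([0.5827, 0.2236, 0.1075]), 0.72, array([272., 212.]))]
  short_pin_a [(array([0.6038, 0.1703, 0.0804]), 0.95, array([254., 156.])), (array([0.5636, 0.2728, 0.0842]), 0.71, array([294., 247.]))]
pin 1 [369. 212.] [0.632 0.123 0.423]
  bore []
  long_pin [(array([0.586 , 0.221 , 0.1043]), 0.95, array([366., 208.]))]
  short_pin_a [(array([0.6057, 0.1692, 0.0778]), 0.71, array([346., 154.])), (array([0.5648, 0.2757, 0.082 ]), 0.58, array([380., 248.]))]
6.0083
```

View pics/d.png

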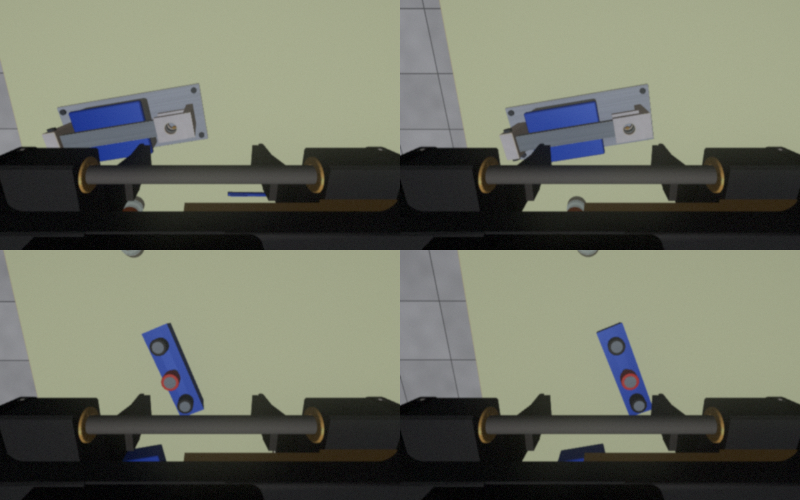

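Wrist views: the hole is at about (274,205) and (366,206) in full-resolution pixels, and the head top at about (272,211) and (368,210). The rack leans about 20° from y. I'll refine on enlarged crops.

```bash
python3 - <<'E'
from h import *
import pickle
out=pickle.load(open("o.pkl","rb")); cs=[]
for (t,f),(u,v) in zip(out,[(274,206),(366,206),(272,212),(368,210)]):
    im=f["image"]; c=im[v-25:v+25,u-25:u+25]; c=cv2.resize(c,None,fx=8,fy=8,interpolation=cv2.INTER_CUBIC)
    c=cv2.convertScaleAbs(c,alpha=1.5)
    for k in range(0,50,5):
        cv2.putText(c,str(u-25+k),(k*8,8),0,.3,(0,255,255),1);cv2.putText(c,str(v-25+k),(0,k*8+4),0,.3,(0,255,255),1)
        c[k*8,::8]=(0,255,255); c[::8,k*8]=(0,255,255)
    cs.append(c[50:350,:])
cv2.imwrite("pics/e.png",np.vstack([np.hstack(cs[:2]),np.hstack(cs[2:])]))
E
```

```text
(no output)
```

View pics/e.png

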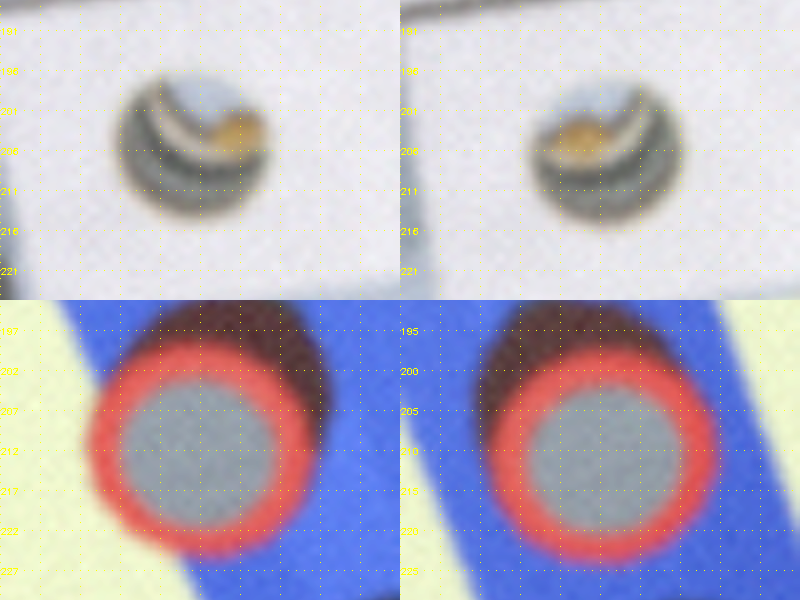

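```bash
python3 - <<'E'
from h import *
import pickle
o=[f for _,f in pickle.load(open("o.pkl","rb"))]
px=dict(bore=[(272.5,205.3),(366.6,205.6)],pin=[(271.4,212.1),(368.2,210.8)])
s=(231,273),(411,176)
for k,(n,z) in enumerate((("bore",.095),("pin",.106))):
    rs=[ray(o[2*k+i],*px[n][i]) for i in(0,1)]
    print(n,"tri",np.round(tri(rs),4),"at z",[np.round(p+d*(z-p[2])/d[2],4) for p,d in rs])
# neighbours' heads (px from picture d, approx) and rack yaw
q=[ray(o[2],158*1.6,(347-250)*1.6),ray(o[2],185*1.6,(405-250)*1.6)]
q=[p+d*(.081-p[2])/d[2] for p,d in q]; print(np.round(q,4)); v=q[1]-q[0]; print("len",np.linalg.norm(v),"yaw",np.degrees(np.arctan2(v[1],v[0])))
env_p=[0.583,.225,.2]
for y in (-160,-165,-155,20,25): print(y,env.inverse_kinematics(env_p,[180,0,y]))
E
```

```text
bore tri [ 0.5505 -0.2235  0.0953] at z [array([ 0.5505, -0.2232,  0.095 ]), array([ 0.5504, -0.2237,  0.095 ])]
pin tri [0.5839 0.224  0.1058] at z [array([0.5839, 0.2239, 0.106 ]), array([0.584 , 0.2239, 0.106 ])]
[[0.6047 0.1692 0.081 ]
 [0.5619 0.2749 0.081 ]]
len 0.1141178603092117 yaw 112.06827714534013
-160 [ 3.59193734e+01  2.29289451e+01 -1.49448575e+00 -2.54444375e-14
 -6.55765691e+01 -1.05919373e+02]
-165 [ 3.59193734e+01  2.29289451e+01 -1.49448575e+00 -2.54444375e-14
 -6.55765691e+01 -1.10919373e+02]
-155 [ 3.59193734e+01  2.29289451e+01 -1.49448575e+00 -2.54444375e-14
 -6.55765691e+01 -1.00919373e+02]
20 [ 3.59193734e+01  2.29289451e+01 -1.49448575e+00  2.54444375e-14
 -6.55765691e+01  7.40806266e+01]
25 [ 3.59193734e+01  2.29289451e+01 -1.49448575e+00  2.54444375e-14
 -6.55765691e+01  7.90806266e+01]
```

Heights match the text (0.0953 vs 0.095, 0.1058 vs 0.106), and the black heads are 114 mm apart against an expected 116. I'll grasp across the rack at yaw -68 with the TCP at z = 0.081, 3 mm above the head's underside.

```bash
python3 - <<'E'
from h import *
x,y=0.584,0.2239; O=[180,0,-68]
env.goto([x,y,0.16],O)
print(env.move_straight([x,y,0.081],rate=0.08,force_limit=6))
st=env.read_state();print(np.round(st["position"],4),np.round(st["force"],1))
env.gripper_to(0.0,45)
st=env.read_state();print(np.round(st["position"],4),np.round(st["force"],1),st["opening"],st["finger_force"])
print(env.move_straight([x,y,0.20],rate=0.1,force_limit=20))
env.goto([0.5505,-0.2235,0.19],O)
env.move_straight([0.5505,-0.2235,0.176],rate=0.1); env.dwell(.2)
st=env.read_state();print(np.round(st["position"],4),np.round(st["force"],1),st["opening"],st["clock"])
s=env.grab_frame("scene");d=env.grab_frame("side")
import pickle;pickle.dump((s,d),open("p.pkl","wb"))
cr=[]
for f in(s,d):
    u,v=map(int,proj(f,[.5505,-.2235,.11])); cr.append(cv2.resize(f["image"][v-50:v+50,u-50:u+50],(400,400),interpolation=cv2.INTER_CUBIC)); print(u,v)
    print([np.round(proj(f,p),1) for p in([.5505,-.2235,.103],[.5505,-.2235,.173])])
cv2.imwrite("pics/f.png",np.hstack(cr))
E
```

```text
False
[0.5845 0.2242 0.0817] [1.3 0.5 0.5]
[0.584  0.2239 0.081 ] [-0.4 -1.   0.2] 0.33163697794146035 44.992998568341136
False
[ 0.5509 -0.2233  0.1765] [-0.   0.3 -1.8] 0.33478921170449494 12.1417
226 270
[array([227.6, 272.1]), array([220.8, 255. ])]
348 123
[array([348.8, 126.5]), array([350.4,  97.4])]
```

View pics/f.png

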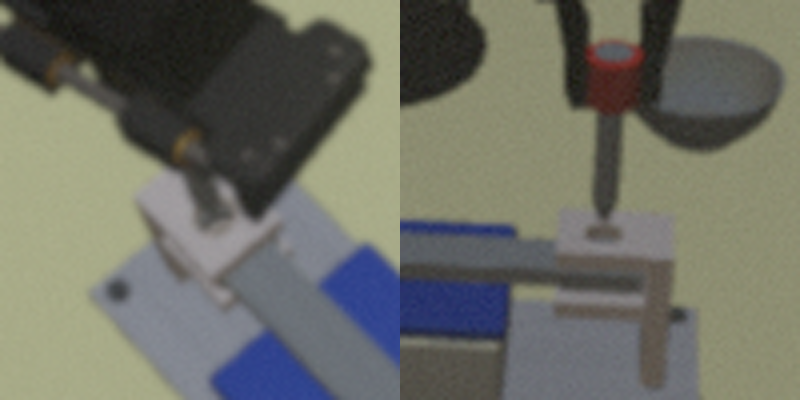

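The pin is held upright with its nose over the hole. In the side crop the nose is at (602,215) and the hole at (604,234). I'll measure the nose-to-hole offset at higher zoom.

```bash
python3 - <<'E'
from h import *
import pickle
cs=[]
for f,(u,v) in zip(pickle.load(open("p.pkl","rb")),((229,274),(350,128))):
    c=cv2.resize(f["image"][v-16:v+16,u-16:u+16],None,fx=12,fy=12,interpolation=cv2.INTER_CUBIC)
    c=cv2.convertScaleAbs(c,alpha=1.4)
    for k in range(0,32,4):
        cv2.putText(c,str(u-16+k),(k*12,9),0,.33,(0,0,255),1);cv2.putText(c,str(v-16+k),(0,k*12+10),0,.33,(0,0,255),1)
        c[k*12+6,::6]=(0,0,255); c[::6,k*12+6]=(0,0,255)
    cs.append(c)
cv2.imwrite("pics/g.png",np.hstack(cs))
E
```

```text
(no output)
```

View pics/g.png

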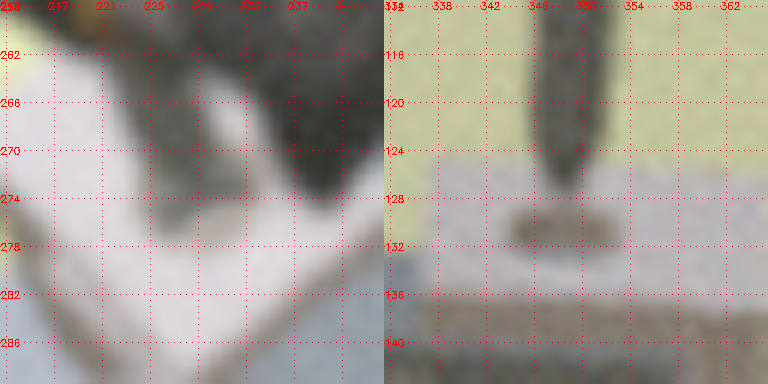

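Side view: the nose extrapolates to (348.4,129.8) at fork height, while the hole is at (348.4,130.8). That is about 1 px, or 2-3 mm in +y. The scene view agrees, with the hole about 0.9 px to the right. I'll shift y by +2 mm, descend under a force limit, and use the lateral force as a check.

```bash
python3 - <<'E'
from h import *
x,y=0.5508,-0.2215
env.move_straight([x,y,0.176],rate=0.05); env.dwell(.1)
f0=np.array(env.read_state()["force"])
for z in(0.160,0.148,0.138):
    hit=env.move_straight([x,y,z],rate=0.04,force_limit=5); env.dwell(.1)
    st=env.read_state();print(z,hit,np.round(st["position"],4),np.round(st["force"]-f0,2),np.round(st["wrist_torque"],2),st["clock"])
    if hit: break
d=env.grab_frame("side");u,v=349,115
cv2.imwrite("pics/h.png",cv2.resize(d["image"][v-30:v+30,u-40:u+40],None,fx=8,fy=8,interpolation=cv2.INTER_CUBIC))
E
```

```text
0.16 False [ 0.551  -0.2216  0.1602] [-0.96 -0.81 -0.12] [ 0.    0.03 -0.  ] 13.2417
0.148 False [ 0.551  -0.2215  0.1481] [-1.44 -0.82  0.16] [-0.03  0.    0.01] 13.7917
0.138 False [ 0.5509 -0.2215  0.138 ] [-1.22 -0.7  -0.37] [-0.05  0.03 -0.03] 14.2917
```

View pics/h.png

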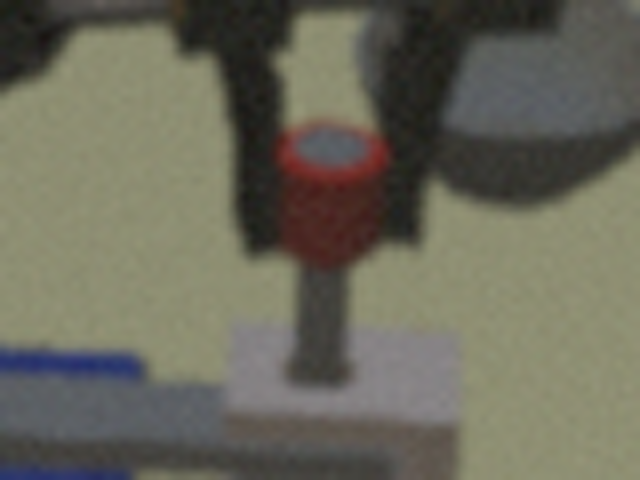

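The shank is in the hole (shank and mouth meet at crop pixel (320,375)) and centred, with no contact force. Now I push through the spring balls to the seat.

```bash
python3 - <<'E'
from h import *
x,y=0.5508,-0.2215
for z in(0.120,0.104,0.095):
    hit=env.move_straight([x,y,z],rate=0.03,force_limit=22)
    st=env.read_state();print(z,hit,np.round(st["position"],4),np.round(st["force"],2),st["opening"],st["clock"])
    if hit: break
E
```

```text
0.12 False [ 0.5516 -0.2217  0.1204] [ 1.65 -1.37  2.26] 0.33582807968084194 15.0917
0.104 False [ 0.5509 -0.2213  0.103 ] [ 4.04 -0.76 -2.42] 0.33294988026963795 15.775
0.095 True [ 0.5506 -0.2219  0.098 ] [-0.22  0.98  3.89] 0.3320886049870564 16.0833
```

It stopped at the predicted seat height (TCP 0.098). I'll release, then press the head top with shut fingers to confirm it's flush (expected contact at z = 0.123).

```bash
python3 - <<'E'
from h import *
x,y=0.5508,-0.2215
env.gripper_to(0.8); env.move_straight([x,y,0.17],rate=0.12)
env.gripper_to(0.0,10); env.dwell(.1)
env.move_straight([x,y,0.13],rate=0.1)
hit=env.move_straight([x,y,0.115],rate=0.02,force_limit=15)
st=env.read_state();print(hit,np.round(st["position"],4),np.round(st["force"],2))
env.move_straight([x,y,0.20],rate=0.15)
env.goto([0.5,0.02,0.30],[180,0,-90]); env.gripper_to(1.0)
s=env.grab_frame("scene");d=env.grab_frame("side"); print(env.read_state()["clock"])
cs=[cv2.resize(f["image"][v-37:v+38,u-50:u+50],(400,300),interpolation=cv2.INTER_CUBIC) for f,(u,v) in((s,(235,275)),(d,(349,130)),(s,(411,190)),(d,(270,300)))]
cv2.imwrite("pics/i.png",np.vstack([np.hstack(cs[:2]),np.hstack(cs[2:])]))
E
```

```text
True [ 0.5511 -0.2216  0.1235] [-0.11  1.    3.54]
23.5417
```

View pics/i.png

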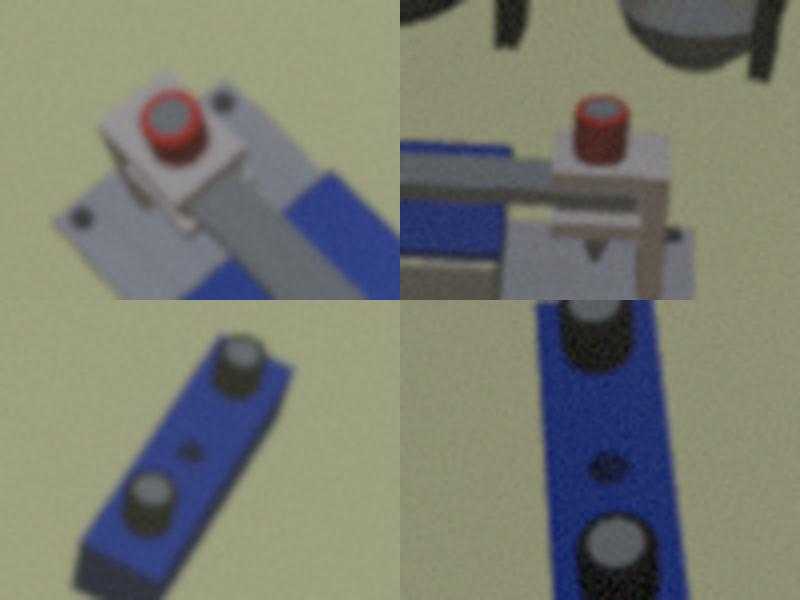

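The red head sits flush on the fork (crop (172,128) and (601,130)), with the nose showing below at (595,248). Both black pins are still in the rack and its middle hole is empty. The head top was felt at 0.1235 against an expected 0.123.

```bash
python3 -c "
from workcell import env
print(env.close_job())"
```

```text
the job is handed in; nothing more can be done
None
```

The long red-headed pin is pushed through the fork and bar eye with its head flush on the fork and released, both short black-headed pins are still in the rack, and the job was handed in at about 24 s on the robot clock.

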